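Set out the bolt size row on the store counter

ROBOT

A 6-joint arm with a two-finger parallel gripper is mounted at the origin on the work surface. World frame = base frame: x ahead of the robot, y to its left, z up, the work surface at z = 0. Lengths are in mm, angles in rad, forces in N, time in s.
With the tool pointing down it reaches from about 300 to 775 mm from the base axis. Payload 14.6 kg.
Tool frame: the origin (TCP) lies midway between the tips of the shut fingers; the grasp point (between the pads) lies 19 mm behind it (r.grasp_offset is the distance from the TCP to the grasp point, in mm); z points along the fingers, x is the direction in which the jaws open and shut, and the axes are right-handed (so a half turn about z gives the same grasp; the last joint's range is limited). The gripper opens to 94 mm and grips with 3 to 60 N. Pads are 16 mm wide; open, the fingers measure 119 mm over their backs; the gripper's body (75 mm by 177 mm) begins 78 mm behind the grasp point.
Start: joints at [1.242, 0.3, 1.521, -0, 1.321, -0.067], TCP at [142.349, 531.25, 205.446] pointing down, gripper open.
Joint ranges: [-3.03, 3.03], [-0.79, 2.21], [0.23, 2.52], [-1.04, 4.18], [0, 3.07], [-2.55, 2.55]. Speed limits (rad/s): [2.22, 2.22, 2.57, 3.14, 3.14, 3.14].

INTERFACE

Orientations are given as a unit quaternion [w, x, y, z].
In Python, from station import r gives the robot as it stands. Calls block until the motion is done:
- r.move_ptp(position, orientation): joint-space move of the TCP to a pose.
- r.move_linear(position, ori=None, v=150): straight line of the TCP; ori=None keeps the orientation; v is the mean speed in mm/s.
- r.set_joints(angles): joint-space move.
- r.move_gripper(opening): finger opening in mm; the grip force is fixed at half the most; returns when the fingers have stopped.
- r.hold(seconds).
- r.solve_ik(position, orientation): joint angles nearest the present ones, or None.
- r.get_obs(): the state.
- r.read_camera(name): name is "side" or "top" or "wrist"; returns the picture (384x512x3 uint8, blue, green, red); there is no depth.
- r.get_calibration(name): a dict with "K" (3x3 intrinsics, pixels), "rvec" (rotation vector, rad) and "tvec" (3), from world to camera coordinates, as OpenCV has them. Camera axes: x right, y down, z forward; pixel columns grow to the right and rows downward; lengths in mm; the calibration is good to about 2 mm. The wrist camera is an equidistant fisheye: a pixel r from the principal point sees the ray r / f radians off the axis. A picture is of the moment at which its call begins: read the wrist's pose just before it. get_calibration takes no time and is no camera call; for the wrist camera it gives the pose at the moment of the call.
A pose or a line that the arm cannot do raises r.PlanningError and nothing moves.
- r.sign_off(): hands the job in, once; it reports no verdict.
Trained networks look in the newest picture that a camera, given by its name, has taken for a name from the list of things; names that differ only in an ending like _2 or _b are one class to them, and where a whole thing is asked for, a point or a joint stands for the part that bears it (a point fixed in the world has none). Each returns a list of dicts, best first, with "confidence" (0 to 1); they miss things now and then, are a little off and sometimes report something else, mostly with a low value. They report only what shows in the picture. A call takes as long as a camera call. They do not tell look-alikes from the thing itself.
- r.look_for(camera, query): "xyz" ([x, y, z] in mm, in world coordinates, good to about 4 mm: the middle of the surface that is visible of it).
The state is a dict: "time": time; "joint_positions": joint angles; "joint_vel": joint speeds; "joint_torque": joint torques, N m; "position": TCP position; "tcp_rot": TCP orientation; "ft_force": force on the tool from outside, world axes, zero at the start; "torque": the same for the moment, N m; "grip_width": finger opening in mm.
Only numpy, scipy, OpenCV 4.12 (cv2) and the standard library are available. Lean on these libraries where they do the work, as an engineer would, in place of code of your own. Each camera call takes 0.05 s, during which the arm holds its last target. There are 200 camera calls.

TASK

Set the four steel hex bolts out as a size row on the strip: each standing upright on its head in the middle of its own rubber pad, the smallest on the pad next to the steel bookend and then one size larger on each pad to the largest at the far end. Leave the roll of packing tape where it lies.

Things in the scene. Friction and masses are not known exactly. Their poses are not given: they have to be found in the camera images.
- bolt_m12_mid (a point): The smallest of four plain steel hex bolts, loose, standing upright on its hexagonal head with the shank pointing up. Head 18 mm across flats and 7.5 mm high, round shank 12 mm in diameter and 45 mm long above it, 52.5 mm high overall. The point lies on the bolt's axis half-way up, 26.25 mm above its underside; z points up along the shank.
- bolt_m16_mid (a point): The second smallest of four plain steel hex bolts, loose, standing upright on its hexagonal head with the shank pointing up. Head 24 mm across flats and 10 mm high, round shank 16 mm in diameter and 60 mm long above it, 70 mm high overall. The point lies on the bolt's axis half-way up, 35 mm above its underside; z points up along the shank.
- bolt_m20_mid (a point): The second largest of four plain steel hex bolts, loose, standing upright on its hexagonal head with the shank pointing up. Head 30 mm across flats and 12.5 mm high, round shank 20 mm in diameter and 75 mm long above it, 87.5 mm high overall. The point lies on the bolt's axis half-way up, 43.75 mm above its underside; z points up along the shank.
- bolt_m24_mid (a point): The largest of four plain steel hex bolts, loose, standing upright on its hexagonal head with the shank pointing up. Head 36 mm across flats and 15 mm high, round shank 24 mm in diameter and 90 mm long above it, 105 mm high overall. The point lies on the bolt's axis half-way up, 52.5 mm above its underside; z points up along the shank.
- pad_1: Black square rubber pad, 50 x 50 x 3 mm, fixed on a flat grey steel strip (74 x 285 x 6 mm) lying on the counter. The four alike pads pad_1, pad_2, pad_3, pad_4 lie in this sequence in a straight row along the strip, 70 mm between centres. Origin: centre of the pad's underside, 6 mm above the counter; the pad's top is 9 mm above the counter. Its y axis runs along the row, from pad_1 towards pad_4.
- pad_2: Black square rubber pad, 50 x 50 x 3 mm, fixed on a flat grey steel strip (74 x 285 x 6 mm) lying on the counter. The four alike pads pad_1, pad_2, pad_3, pad_4 lie in this sequence in a straight row along the strip, 70 mm between centres. Origin: centre of the pad's underside, 6 mm above the counter; the pad's top is 9 mm above the counter. Its y axis runs along the row, from pad_1 towards pad_4.
- pad_3: Black square rubber pad, 50 x 50 x 3 mm, fixed on a flat grey steel strip (74 x 285 x 6 mm) lying on the counter. The four alike pads pad_1, pad_2, pad_3, pad_4 lie in this sequence in a straight row along the strip, 70 mm between centres. Origin: centre of the pad's underside, 6 mm above the counter; the pad's top is 9 mm above the counter. Its y axis runs along the row, from pad_1 towards pad_4.
- pad_4: Black square rubber pad, 50 x 50 x 3 mm, fixed on a flat grey steel strip (74 x 285 x 6 mm) lying on the counter. The four alike pads pad_1, pad_2, pad_3, pad_4 lie in this sequence in a straight row along the strip, 70 mm between centres. Origin: centre of the pad's underside, 6 mm above the counter; the pad's top is 9 mm above the counter. Its y axis runs along the row, from pad_1 towards pad_4.
- bookend: Steel bookend, fixed on the counter just past one end of the row of pads (either end), 90 mm from the nearest pad's centre: a 70 x 60 mm foot with an upright plate 70 mm wide, 3 mm thick and 80 mm high set across the row. Origin: centre of its underside on the counter.
- tape_roll: Roll of brown packing tape lying flat, loose, just past the other end of the row, 90 mm from the nearest pad's centre; 84 mm in diameter, 36 mm high, with a 64 mm hole through its middle. Not to be moved. Origin: centre of its underside on the counter.
There are look-alikes about, which are no part of the job. What is shaped like the part that bears bolt_m24_mid but red is not meant.

How it is judged:
By the outcome, as a careful person would: the job done as asked, in the order asked, and still so for the second after the job is handed in, with the robot touching nothing.
It also fails if it takes over 96 s, if anything falls off the work surface, if the arm or the gripper's body presses on something with over 40 N, if the wrist force passes 120 N, or if a joint passes its speed limit or range.

## Working session

There is one attempt and no reset: what is moved stays moved. The work goes in short steps, each a Python script; the robot and the scene stay as the last script left them, time stands still between calls to the robot, and variables do not carry over. Pictures are saved under pics/ and viewed, about 12 in all and at most 16, crops included, and the job is handed in when it is done.

```bash
mkdir -p pics
python3 - <<'E'
from station import r
import cv2
for c in ["top","side"]:
    cv2.imwrite(f"pics/{c}0.png",r.read_camera(c))
    for q in ["bolt_m12_mid","bolt_m16_mid","bolt_m20_mid","bolt_m24_mid","pad_1","bookend","tape_roll"]:
        print(c,q,[([round(v) for v in d["xyz"]],round(d["confidence"],2)) for d in r.look_for(c,q)])
o=r.get_obs();print(o["time"],o["tcp_rot"],o["grip_width"],r.get_calibration("top"),r.get_calibration("side"))
E
```

```text
top bolt_m12_mid [([472, -240, 22], 0.56)]
top bolt_m16_mid []
top bolt_m20_mid []
top bolt_m24_mid [([485, 210, 62], 0.7), ([406, 222, 61], 0.7)]
top pad_1 [([640, 35, 12], 0.98), ([653, -29, 10], 0.89), ([618, 176, 13], 0.85), ([624, 105, 12], 0.67)]
top bookend [([604, 260, 2], 0.62)]
top tape_roll [([669, -120, 38], 0.82)]
side bolt_m12_mid [([478, -255, 23], 0.74)]
side bolt_m16_mid [([442, -92, 32], 0.65)]
side bolt_m20_mid [([474, 91, 41], 0.62), ([664, -130, 28], 0.31)]
side bolt_m24_mid [([407, 218, 58], 0.74), ([491, 210, 62], 0.69), ([476, -253, 25], 0.45)]
side pad_1 [([615, 173, 10], 0.78), ([649, -26, 12], 0.73), ([639, 33, 7], 0.7), ([631, 106, 8], 0.51)]
side bookend [([601, 260, 35], 0.64)]
side tape_roll [([664, -132, 29], 0.88), ([472, 96, 44], 0.52)]
0.8 [-1.44883281e-06  7.93331837e-01  6.08789451e-01  2.51112482e-05] 93.88055919016652 {'K': array([[411.43254746,   0.        , 247.77709755],
       [  0.        , 411.43254746, 187.54885544],
       [  0.        ,   0.        ,   1.        ]]), 'rvec': array([ 2.09909756, -2.13989203,  0.2028851 ]), 'tvec': array([ 28.69311112, 559.86541432, 850.29715184])} {'K': array([[354.38420579,   0.        , 255.88844937],
       [  0.        , 354.38420579, 190.82944225],
       [  0.        ,   0.        ,   1.        ]]), 'rvec': array([ 2.14568078, -0.20725162,  0.08323286]), 'tvec': array([-560.94355755,  112.16919396,  702.26848786])}
```

View pics/top0.png

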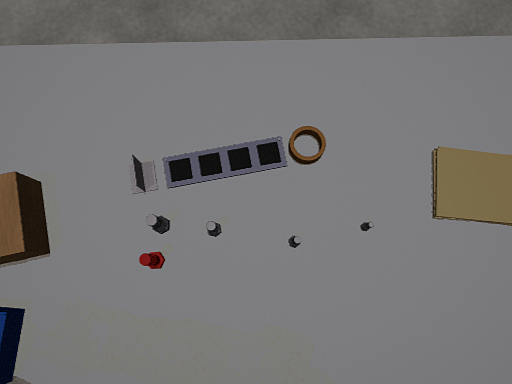

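View pics/side0.png

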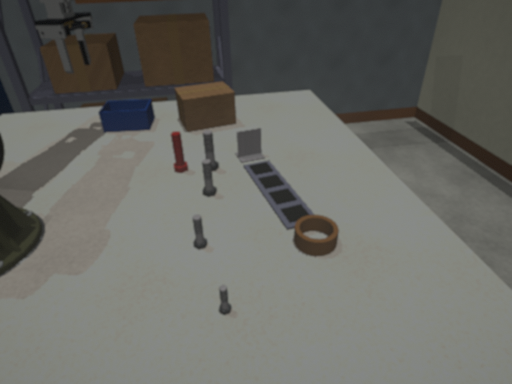

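The top view shows the red look-alike at (152,260), which is not wanted. The steel bolts are M24 (158,223), M20 (214,229), M16 (295,241) and M12 (367,226). The bookend is at (142,175) and the tape at (307,145), so the smallest bolt goes on the pad at (180,169). Next I'll take close wrist views.

```bash
cat > h.py <<'E'
from station import r
import numpy as np, cv2
A=0.17
def q(a=A): return [0,np.cos(a/2),np.sin(a/2),0]
def wproj(cal,P):
    P=np.asarray(P,float).reshape(-1,1,3)
    return cv2.fisheye.projectPoints(P,cal["rvec"].reshape(3,1),cal["tvec"].reshape(3,1),cal["K"],np.zeros(4))[0].reshape(-1,2)
def unproj(cal,uv,z,fish=True):
    uv=np.asarray(uv,float).reshape(-1,1,2)
    n=(cv2.fisheye.undistortPoints(uv,cal["K"],np.zeros(4)) if fish else cv2.undistortPoints(uv,cal["K"],None)).reshape(-1,2)
    R=cv2.Rodrigues(cal["rvec"])[0]; t=cal["tvec"].reshape(3); c=-R.T@t
    d=np.c_[n,np.ones(len(n))]@R
    return c+d*((z-c[2])/d[:,2])[:,None]
E
python3 - <<'E'
from h import *
import pickle
S={}
def snap(n,p):
    r.move_ptp(p,q()); r.hold(0.2)
    cal=r.get_calibration("wrist"); im=r.read_camera("wrist"); S[n]=(cal,im)
    R=cv2.Rodrigues(cal["rvec"])[0]; print(n,(-R.T@cal["tvec"].reshape(3)).round(),R[2].round(2),cal["K"][0])
    for k in ["bolt_m24_mid","pad_1"]: print(k,[([round(v) for v in d["xyz"]],round(d["confidence"],2)) for d in r.look_for("wrist",k)])
snap("strip",[600,75,220]); snap("big",[440,150,260]); snap("small",[430,-170,220])
pickle.dump(S,open("S.pkl","wb"))
cv2.imwrite("pics/w0.png",np.vstack([np.hstack([S["strip"][1],S["big"][1]]),np.hstack([S["small"][1],0*S["big"][1]])])[:, :, :] if 0 else cv2.resize(np.vstack([np.hstack([S["strip"][1],S["big"][1]]),np.hstack([S["small"][1],0*S["big"][1]])]),(800,600)))
print(r.get_obs()["time"])
E
```

```text
strip [587. 147. 398.] [ 0.04 -0.25 -0.97] [297.31863964   0.         256.55423068]
bolt_m24_mid [([418, 231, 69], 0.92), ([496, 223, 71], 0.76)]
pad_1 [([638, 35, 11], 0.95), ([616, 173, 9], 0.95)]
big [429. 221. 438.] [ 0.04 -0.25 -0.97] [297.31863964   0.         256.55423068]
bolt_m24_mid [([413, 234, 108], 0.91), ([631, 105, 8], 0.72), ([482, 224, 95], 0.56)]
pad_1 [([629, 104, 7], 0.56), ([654, 55, 11], 0.41)]
small [418. -98. 398.] [ 0.04 -0.25 -0.97] [297.31863964   0.         256.55423068]
bolt_m24_mid [([640, 35, 12], 0.57)]
pad_1 [([639, 32, 9], 0.79), ([628, 103, 9], 0.69)]
6.1333
```

View pics/w0.png

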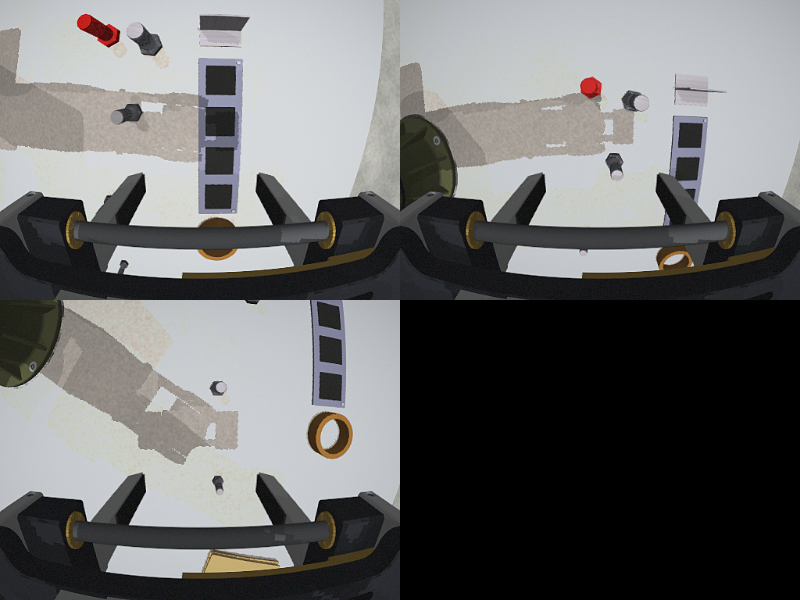

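Each view shows what I need: four pads in the strip view, M24/M20 beside the red bolt in the second, and M16/M12 in the third. Next I'll fit the pads and zoom on each bolt.

Run:
```python
from h import *
import pickle
S=pickle.load(open("S.pkl","rb"))
cal,im=S["strip"]
m=(im.max(2)<48).astype(np.uint8); m[270:]=0
n,l,st,c=cv2.connectedComponentsWithStats(m)
pts=[]
for i in range(1,n):
    x,y,w,h,a=st[i]
    if 900<a<3000 and x>240 and x<320:
        ct=max(cv2.findContours((l==i).astype(np.uint8),0,2)[0],key=cv2.contourArea)[:,0,:]
        W=unproj(cal,ct,9)[:,:2].astype(np.float32); rc=cv2.minAreaRect(W)
        print(st[i],np.round(rc[0],1),np.round(rc[1],1),round(rc[2],1)); pts.append(rc[0])
T=r.get_calibration("top");tp=r.read_camera("top")
m=(tp.max(2)<45).astype(np.uint8);n,l,st,c=cv2.connectedComponentsWithStats(m)
for i in range(1,n):
    x,y,w,h,a=st[i]
    if 250<a<900 and 160<x<300 and y<200:
        ct=max(cv2.findContours((l==i).astype(np.uint8),0,2)[0],key=cv2.contourArea)[:,0,:]
        rc=cv2.minAreaRect(unproj(T,ct,9,False)[:,:2].astype(np.float32)); print("top",np.round(rc[0],1),np.round(rc[1],1),round(rc[2],1))
def crop(im,u,v,s=20): return cv2.resize(im[v-s:v+s,u-s:u+s],(300,300),interpolation=cv2.INTER_NEAREST)
C=[("big",300,128),("big",275,210),("small",279,112),("small",279,235)]
t=[(158,223),(214,229),(295,241),(367,226)]
row2=[cv2.resize(crop(tp,*p),(200,200)) for p in t]
row1=[cv2.resize(crop(S[n][1],u,v),(200,200),interpolation=cv2.INTER_NEAREST) for n,u,v in C]
cv2.imwrite("pics/c0.png",np.vstack([np.hstack(row1),np.hstack(row2)]))
```

```text
[ 264   84   38   38 1323] [616.3 175.5] [48.1 48.8] 9.9
[ 263  137   38   37 1279] [627.4 106.8] [48.9 48.2] 10.1
[263 189  36  34 998] [639.1  38.1] [47.9 47.4] 9.9
[262 236  35  31 992] [650.7 -29.8] [49.4 48.1] 9.1
top [650.4 -32.2] [49.5 47.2] 9.6
top [638.7  36.3] [49.5 48.4] 9.7
top [627.  105.2] [50.  48.5] 8.7
top [615.2 174.2] [49.6 48.3] 9.6
```

View pics/c0.png

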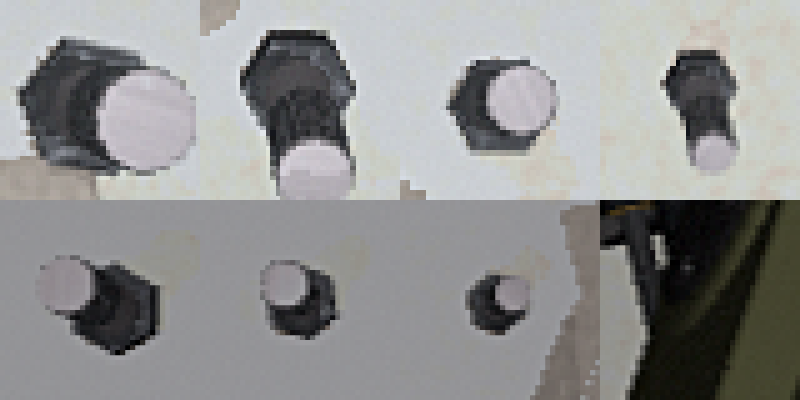

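The wrist and top pad fits agree within 2 mm. The crops show the four steel bolts clearly, with light shank-end discs I can locate. I'll compute their positions from both cameras.

Run:
```python
from h import *
import pickle
S=pickle.load(open("S.pkl","rb"));T=r.get_calibration("top")
W={"M24":("big",308.7,131.3,105,(150.9,219.5)),"M20":("big",277.7,224,87.5,(210.9,225.1)),"M16":("small",282.5,111.7,70,(297.1,239.1)),"M12":("small",280.9,244.9,52.5,None)}
for k,(n,u,v,z,t) in W.items():
    print(k,unproj(S[n][0],[u,v],z).round(1), unproj(T,t,z,False).round(1) if t else "")
for z in (7.5,52.5): print(unproj(T,[371,224.5] if z>10 else [366,227],z,False).round(1))
```

```text
M24 [[487.6 218.7 105. ]] [[487.8 217.1 105. ]]
M20 [[475.6  99.   87.5]] [[475.8  96.1  87.5]]
M16 [[443.9 -84.1  70. ]] [[444.6 -83.9  70. ]]
M12 [[ 474.6 -245.4   52.5]] 
[[ 473.  -248.6    7.5]]
[[ 474.  -246.9   52.5]]
```

```bash
cat >> h.py <<'E'
A=0.167
u=np.array([np.sin(A),-np.cos(A)]); C=np.array([633.1,71.8])
PAD=[C+u*d for d in (-105,-35,35,105)]
B={"M12":((474.3,-246),31,52.5,0),"M16":((444.2,-84),42,70,1),"M20":((475.7,97.6),50,87.5,2),"M24":((487.7,218),58,105,3)}
def go(n,drop=0.7):
    xy,g,h,i=B[n]; Q=q(A); z=g-19
    r.move_gripper(60)
    r.move_ptp([*xy,z+110],Q); r.move_linear([*xy,z],Q,120); r.hold(.2)
    r.move_gripper(0); o=r.get_obs(); print(n,"width",round(o["grip_width"],1))
    r.move_linear([*xy,z+120],None,150)
    p=PAD[i]; r.move_ptp([*p,z+9+70],Q); r.move_linear([*p,z+9+20],None,150)
    print("F",r.get_obs()["ft_force"].round(1),"w",round(r.get_obs()["grip_width"],1))
    r.move_linear([*p,z+9+drop],None,40); r.hold(.3)
    o=r.get_obs();print("F",np.round(o["ft_force"],1),np.round(o["position"],1),p.round(1))
    r.move_gripper(h*0+55); r.hold(.2); r.move_linear([*p,z+9+120],None,150)
    print("t",r.get_obs()["time"])
E
python3 - <<'E'
from h import *
import pickle
go("M12")
p=PAD[1]; r.move_ptp([p[0]-40,p[1]-40,220],q(A)); r.hold(.2)
cal=r.get_calibration("wrist");im=r.read_camera("wrist");pickle.dump((cal,im),open("P1.pkl","wb"))
print(wproj(cal,[[*PAD[0],9],[*PAD[0],61.5]]))
tp=r.read_camera("top")
cv2.imwrite("pics/p1.png",np.hstack([cv2.resize(im[0:240,140:400],(520,480)),cv2.resize(tp[140:200,140:175],(280,480))]))
E
```

```text
M12 width 11.1
F [ 0.5  0.1 -0.2] w 11.6
F [-0.   0.4 -1. ] [615.7 175.4  21.7] [615.6 175.3]
t 15.525Traceback (most recent call last):
  File "<stdin>", line 6, in <module>
  File "h.py", line 7, in wproj
    return cv2.fisheye.projectPoints(P,cal["rvec"].reshape(3,1),cal["tvec"].reshape(3,1),cal["K"],np.zeros(4))[0].reshape(-1,2)
           ~~~~~~~~~~~~~~~~~~~~~~~~~^^^^^^^^^^^^^^^^^^^^^^^^^^^^^^^^^^^^^^^^^^^^^^^^^^^^^^^^^^^^^^^^^^^^^^^^^^
cv2.error: OpenCV(4.12.0) /io/opencv/modules/calib3d/src/fisheye.cpp:83: error: (-215:Assertion failed) _tvec.getMat().isContinuous() && _rvec.getMat().isContinuous() in function 'projectPoints'
```

```bash
sed -i 's/cal\["rvec"\].reshape(3,1),cal\["tvec"\].reshape(3,1)/*[np.array(cal[k],float).reshape(3,1).copy() for k in ("rvec","tvec")]/' h.py
python3 - <<'E'
from h import *
import pickle
cal,im=pickle.load(open("P1.pkl","rb"))
try: print(wproj(cal,[[*PAD[0],9],[*PAD[0],61.5]]).round(1))
except Exception as e: print(str(e)[:80])
cv2.imwrite("pics/p1.png",cv2.resize(im[0:240,140:400],(780,720))[:600])
E
```

```text
[[293.1  98.1]
 [298.7  94.8]]
```

View pics/p1.png

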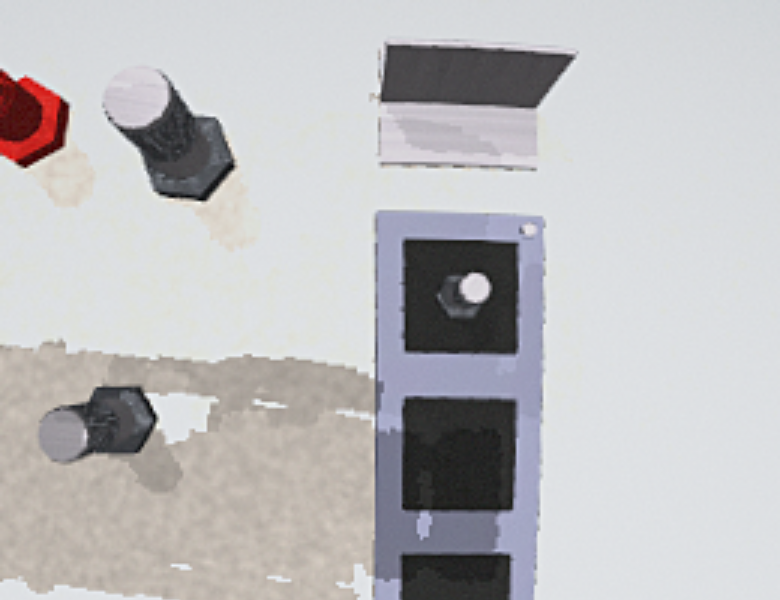

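M12 stands upright, with its head at about (459,298) and the pad centre at about (461,296) in the crop, so it is within 1 mm. I'll place the rest.

Run:
```python
from h import *
for n in ("M16","M20","M24"): go(n)
r.move_ptp([600,75,260],q(A)); r.hold(.2)
cal=r.get_calibration("wrist");im=r.read_camera("wrist")
r.move_ptp([380,-100,300],q(A)); r.hold(.2)
tp=r.read_camera("top"); sd=r.read_camera("side")
print(r.get_obs()["time"], wproj(cal,[[*p,9] for p in PAD]).round(1))
cv2.imwrite("pics/p2.png",np.hstack([cv2.resize(im[30:290,200:370],(390,600)),np.vstack([cv2.resize(tp[110:210,120:340],(410,200)),cv2.resize(sd[100:270,200:360],(410,400))])]))
```

```text
M16 width 15.5
F [-1.1 -0.2 -0.3] w 15.8
F [ 0.9  1.  -1.2] [627.3 106.3  32.7] [627.3 106.3]
t 24.9583
M20 width 19.4
F [ 0.6 -0.  -1.8] w 19.7
F [-0.1  0.2 -3.4] [638.9  37.3  40.7] [638.9  37.3]
t 32.8833
M24 width 23.5
F [ 0.8  0.5 -2.5] w 23.7
F [-0.3 -0.3 -3.3] [650.6 -31.7  48.7] [650.6 -31.7]
t 41.3833
43.6833 [[279.9 102.5]
 [279.6 150.9]
 [278.9 197.8]
 [277.9 241. ]]
```

View pics/p2.png

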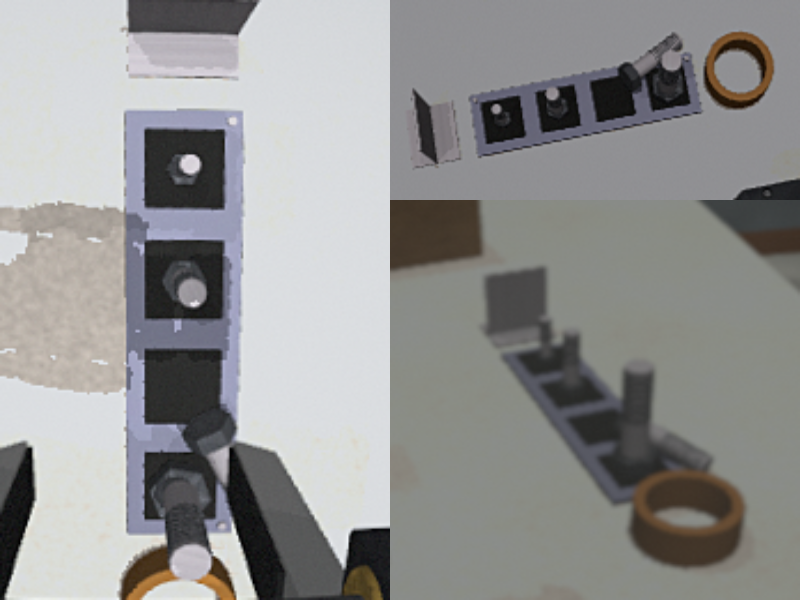

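M20 is lying across pads 3 and 4, towards the far side of M24. The cause was my carry height: M24's underside travelled at about 79 mm and M20's top was at 96.5 mm. To fix it I'll grip M24 high up and park it at its old spot, then re-measure M20 and stand it up. After that M24 goes back, carried high.

Run:
```python
from h import *
import pickle
Q=q(A); p=PAD[3]; s=(487.7,218)
r.move_ptp([*p,170],Q); r.move_linear([*p,80],None,150); r.hold(.1); r.move_gripper(0); print(r.get_obs()["grip_width"])
r.move_linear([*p,190],None,180); r.move_ptp([*s,150],Q); r.move_linear([*s,71.7],None,120); r.hold(.2)
print(r.get_obs()["ft_force"].round(1)); r.move_gripper(60); r.move_linear([*s,170],None,200)
r.move_ptp([600,-80,230],Q); r.hold(.2)
cal=r.get_calibration("wrist");im=r.read_camera("wrist")
tp=r.read_camera("top"); T=r.get_calibration("top"); pickle.dump((cal,im,tp,T),open("P3.pkl","wb"))
print(r.get_obs()["time"]); cv2.imwrite("pics/p3a.png",im); cv2.imwrite("pics/p3b.png",tp)
P=wproj(cal,[[*PAD[2],9]])[0].astype(int); print(P)
x0=max(P[0]-50,0); y0=max(P[1]-45,0); print(x0,y0)
cv2.imwrite("pics/p3.png",np.vstack([cv2.resize(im[y0:y0+120,x0:x0+160],(480,360),interpolation=0),cv2.resize(tp[115:175,220:340],(480,240),interpolation=0)]))
```

```text
23.48115853517899
[ 0.   0.1 -3.7]
52.1167
[300  94]
250 49
```

View pics/p3.png

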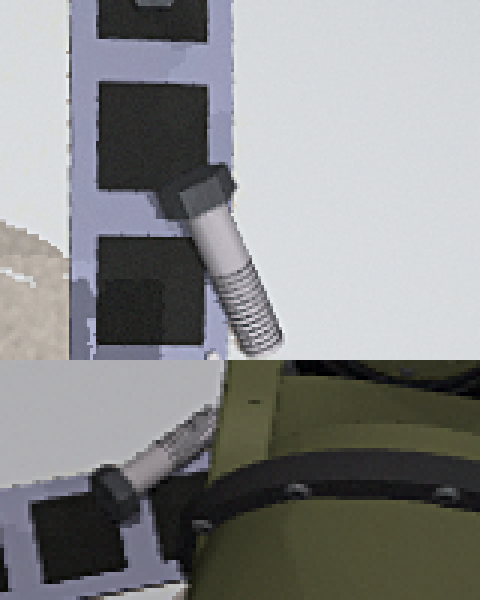

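With M24 parked, M20's axis is clear in the wrist view: the head junction is at pixel (320.7,119.7) and the tip at (337.3,164). I'll compute its pose and search for a regrasp where the tool is near vertical at the pick and leans near horizontal at the place.

```bash
cat > m20.py <<'E'
from h import *
import pickle
from scipy.spatial.transform import Rotation as Ro
cal=pickle.load(open("P3.pkl","rb"))[0]
J=unproj(cal,[320.4,119.4],20.)[0]; E=unproj(cal,[337.,163.7],11.)[0]
a=(E-J)/np.linalg.norm(E-J)
def frames(phi,s,psi):
    d=np.array([0,0,-1.])+a*a[2]; d/=np.linalg.norm(d)
    z=-np.sin(phi)*a+np.cos(phi)*d; x=np.cross(a,z)*s; x/=np.linalg.norm(x)
    R1=np.c_[x,np.cross(z,x),z]
    b=R1.T@a                       # bolt axis in tool frame
    h=np.array([np.cos(psi),np.sin(psi),0]); z2=np.cos(phi)*h-np.sin(phi)*np.array([0,0,1])
    x2=np.cross([0,0,1],z2)*s; x2/=np.linalg.norm(x2)
    R2=np.c_[x2,np.cross(z2,x2),z2]; assert np.allclose(R2@b,[0,0,1])
    return R1,R2
def quat(R): return Ro.from_matrix(R).as_quat()[[3,0,1,2]]
def poses(phi,s,psi,g,e,drop=.8):
    R1,R2=frames(phi,s,psi)
    p1=J+a*(g-12.5)+R1[:,2]*e
    p2=np.array([*PAD[2],9+drop+g])+R2[:,2]*e
    return p1,quat(R1),p2,quat(R2),R1,R2
E
python3 - <<'E'
from m20 import *
print(J.round(1),E.round(1),np.linalg.norm(E-J).round(1),a.round(3))
n=(J[:2]-C)@np.array([np.cos(A),np.sin(A)]);n2=(E[:2]-C)@np.array([np.cos(A),np.sin(A)]);print("offset from row line",n,n2)
up=np.array([0,0,60.])
for phi in (0,.2,.35,.5,.7):
  for s in (1,-1):
    for psi in (-.3,0,A,.4):
      p1,q1,p2,q2,R1,R2=poses(phi,s,psi,52,8)
      k=[r.solve_ik(p,o) for p,o in ((p1,q1),(p1+[0,0,80],q1),(p2,q2),(p2+up,q2),(p2-np.array([100*np.cos(psi),100*np.sin(psi),0]),q2))]
      if k[0] is None: print(phi,s,psi,"pick no"); break
      print(phi,s,psi,p1.round(),[v is not None for v in k],"camz" ,(-R2[2,1]).round(2),None if k[2] is None else np.round(k[2],2),np.round(k[0],2))
E
```

```text
[669.5   8.5  20. ] [706.6 -46.1  11. ] 66.6 [ 0.557 -0.819 -0.135]
offset from row line 25.337846132845193 52.850171803288205
0 1 -0.3 [691. -23.   7.] [True, True, True, True, True] camz -1.0 [0.2  0.84 2.01 3.66 1.32 1.43] [-0.13  0.86  1.14  0.11  1.24 -0.76]
0 1 0 [691. -23.   7.] [True, True, True, True, True] camz -1.0 [0.   0.83 2.08 3.14 1.34 1.57] [-0.13  0.86  1.14  0.11  1.24 -0.76]
0 1 0.167 [691. -23.   7.] [True, True, True, True, True] camz -1.0 [-0.11  0.83  2.07  2.85  1.35  1.64] [-0.13  0.86  1.14  0.11  1.24 -0.76]
0 1 0.4 [691. -23.   7.] [True, True, True, True, True] camz -1.0 [-0.25  0.84  2.02  2.47  1.35  1.74] [-0.13  0.86  1.14  0.11  1.24 -0.76]
0 -1 -0.3 [691. -23.   7.] [True, True, True, True, True] camz 1.0 [ 0.2   0.84  2.01  3.66  1.32 -1.71] [-0.13  0.86  1.14  0.11  1.24  2.38]
0 -1 0 [691. -23.   7.] [True, True, True, True, True] camz 1.0 [ 0.    0.83  2.08  3.14  1.34 -1.57] [-0.13  0.86  1.14  0.11  1.24  2.38]
0 -1 0.167 [691. -23.   7.] [True, True, True, True, True] camz 1.0 [-0.11  0.83  2.07  2.85  1.35 -1.5 ] [-0.13  0.86  1.14  0.11  1
[... 3976 characters left out ...]
0.27  1.25  0.6   0.54  1.94 -0.84]
0.7 1 0.4 [688. -19.   9.] [True, True, False, False, True] camz -0.76 None [-0.27  1.25  0.6   0.54  1.94 -0.84]
0.7 -1 -0.3 [688. -19.   9.] [True, True, False, False, False] camz 0.76 None [-0.27  1.25  0.6   0.54  1.94  2.3 ]
0.7 -1 0 [688. -19.   9.] [True, True, True, True, True] camz 0.76 [ 0.    0.45  2.    3.15  0.18 -1.58] [-0.27  1.25  0.6   0.54  1.94  2.3 ]
0.7 -1 0.167 [688. -19.   9.] [True, True, True, True, True] camz 0.76 [-0.07  0.45  2.    2.3   0.25 -0.9 ] [-0.27  1.25  0.6   0.54  1.94  2.3 ]
0.7 -1 0.4 [688. -19.   9.] [True, True, True, True, True] camz 0.76 [-0.17  0.48  1.96  1.74  0.43 -0.58] [-0.27  1.25  0.6   0.54  1.94  2.3 ]
```

```bash
cat >> m20.py <<'E'
Et=unproj(cal,[336.8,165.5],20.)[0]; Jt=unproj(cal,[320.,117.7],30.)[0]
E
python3 - <<'E'
from m20 import *
print("top-rim len",np.linalg.norm(Et-Jt).round(1),Jt.round(1),Et.round(1))
p1,q1,p2,q2,R1,R2=poses(.1,-1,A,70,4)
print(p1.round(1),p2.round(1),R1[:,2].round(2),R2[:,2].round(2))
pu=p1+[0,0,70]
for p,o in ((pu,q1),(p1,q1),(p1+[0,0,190],q1),(p2+[0,0,95],q2),(p2,q2),(p2-100*np.array([np.cos(A),np.sin(A),-.3]),q2)):
    k=r.solve_ik(p,o); print(None if k is None else np.round(k,2))
E
```

```text
top-rim len 69.7 [666.4  10.1  30. ] [704.1 -47.7  20. ]
[701.  -37.9   8.3] [642.8  37.9  79.4] [-0.13  0.19 -0.97] [ 0.98  0.17 -0.1 ]
[-0.17  0.86  0.98  0.17  1.47  2.34]
[-0.17  0.93  1.02  0.17  1.36  2.32]
[-0.17  0.77  0.85  0.17  1.68  2.38]
[-0.12  0.44  2.16  2.79  0.95 -1.39]
[-0.12  0.7   2.12  2.84  1.17 -1.48]
[-0.22  0.55  2.38  2.74  1.27 -1.49]
```

Run:
```python
from m20 import *
p1,q1,p2,q2,R1,R2=poses(.1,-1,A,67,4,0)
up=np.array([0,0,1.])
r.move_gripper(27)
r.move_ptp(p1+70*up,q1); r.move_linear(p1+8*up,q1,120)
f0=r.get_obs()["ft_force"]
for k in (5,2,0):
    r.move_linear(p1+k*up,None,60); f=r.get_obs()["ft_force"]-f0; print(k,np.round(f,1))
    if np.linalg.norm(f)>8: break
r.move_gripper(0); print("w",r.get_obs()["grip_width"])
r.move_linear(p1+120*up,None,150); o=r.get_obs(); print("w",o["grip_width"],np.round(o["ft_force"]-f0,1),o["time"])
cv2.imwrite("pics/p4.png",r.read_camera("wrist"))
```

```text
5 [ 1.   0.7 -1.5]
2 [-0.9  0.6 -1.1]
0 [-0.2  0.3 -1.2]
w 19.176986694816147
w 19.59261307954927 [ 0.   0.2 -4.2] 57.775
```

View pics/p4.png

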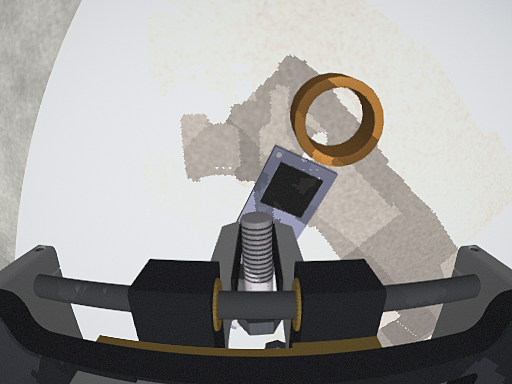

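M20 is held by the shank at a width of 19.6 mm, with the tip at about (257,218). Now I'll turn it upright and lower it under force guard.

Run:
```python
from m20 import *
p1,q1,p2,q2,R1,R2=poses(.1,-1,A,67,4,0)
up=np.array([0,0,1.])
r.move_ptp(p2+100*up,q2); r.move_linear(p2+18*up,q2,120); r.hold(.2)
f0=r.get_obs()["ft_force"]
for k in np.arange(12,-4,-1.5):
    r.move_linear(p2+k*up,None,25); r.hold(.05); f=r.get_obs()["ft_force"]-f0
    if abs(f[2])>4: break
print(k,np.round(f,1),r.get_obs()["time"])
cv2.imwrite("pics/p5s.png",r.read_camera("side")); 
im=r.read_camera("side")[70:270,150:400]; cv2.imwrite("pics/p5.png",cv2.resize(im,(750,600)))
```

```text
6.0 [-1.1 -2.1  5.7] 63.6333
```

View pics/p5.png

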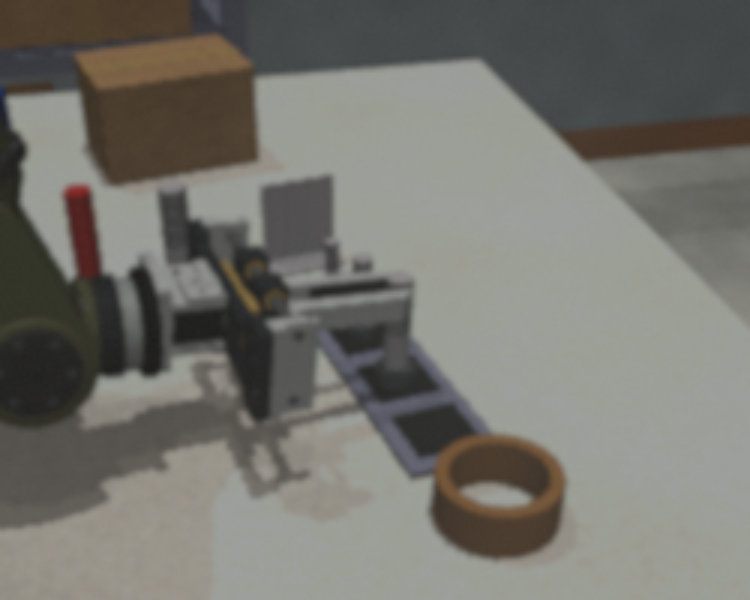

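Run:
```python
from m20 import *
p1,q1,p2,q2,R1,R2=poses(.1,-1,A,67,4,0)
b=p2+[0,0,6.]; h=np.array([np.cos(A),np.sin(A),0])
r.move_gripper(40); r.hold(.2)
r.move_linear(b-90*h,None,120)
r.move_ptp([560,60,240],q(A)); r.hold(.2)
cal=r.get_calibration("wrist");im=r.read_camera("wrist");print(r.get_obs()["time"])
pp=wproj(cal,[[*p,9] for p in PAD]).round(1); print(pp)
x,y=pp[2].astype(int); y0=max(0,y-130); x0=x-100; print(x0,y0)
cv2.imwrite("pics/p6.png",cv2.resize(im[y0:y0+200,x0:x0+200],(600,600),interpolation=0))
```

```text
67.975
[[311.2  97.7]
 [310.4 147.9]
 [308.6 196.6]
 [306.1 241.5]]
208 66
```

View pics/p6.png

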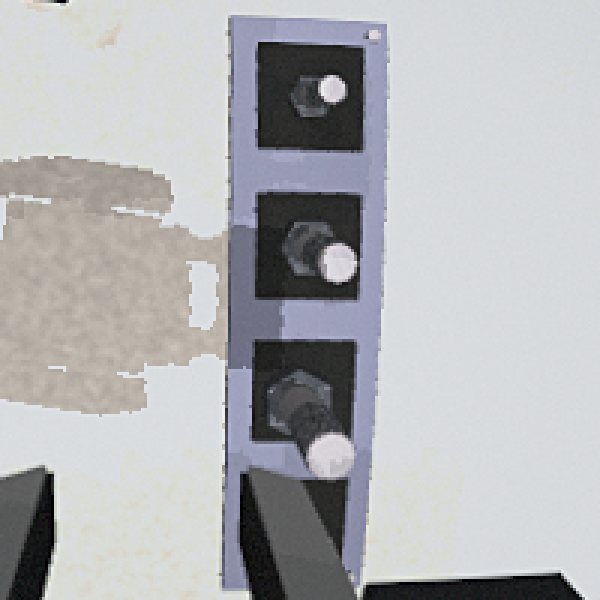

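Run:
```python
from h import *
cal=r.get_calibration("wrist")
n=np.array([np.cos(A),np.sin(A)])
for k,(x,y,z) in {"M12":(333,90,61.5),"M16":(339,263,79),"M20":(330,456,96.5)}.items():
    w=unproj(cal,[207.5+x/3,65.5+y/3],z)[0]; i=B[k][3]; d=w[:2]-PAD[i]
    print(k,w.round(1),"across",(d@n).round(1),"along",(d@u).round(1))
```

```text
M12 [615.3 174.2  61.5] across -0.5 along 1.1
M16 [626.8 106.8  79. ] across -0.4 along -0.6
M20 [635.3  34.7  96.5] across -4.0 along 2.0
```

M12 and M16 are within about 1 mm of their pad centres. M20 is 4 mm off across the row and 2 mm along it, so I'll re-centre it. Then M24 goes on pad 4 with a high carry.

Run:
```python
from h import *
Q=q(A); m=np.array([635.3,34.7]); p=PAD[2]; z=50
r.move_gripper(50)
r.move_ptp([*m,z+60],Q); r.move_linear([*m,z],Q,120); r.move_gripper(0)
r.move_linear([*m,z+2],None,40); r.move_linear([*p,z+2],None,40); r.move_linear([*p,z+.5],None,30); r.hold(.2)
r.move_gripper(50); r.hold(.1); r.move_linear([*p,z+110],None,200); print(r.get_obs()["time"])
s=(487.7,218); p=PAD[3]
r.move_gripper(56); r.move_ptp([*s,140],Q); r.move_linear([*s,39],None,150); r.hold(.1); r.move_gripper(0); print("w",r.get_obs()["grip_width"])
r.move_linear([*s,190],None,200); r.move_ptp([*p,190],Q); r.move_linear([*p,65],None,150); r.move_linear([*p,48.7],None,50); r.hold(.2)
print(r.get_obs()["ft_force"].round(1)); r.move_gripper(55); r.hold(.2); r.move_linear([*p,180],None,200)
r.move_ptp([540,-20,260],Q); r.hold(.2)
cal=r.get_calibration("wrist");im=r.read_camera("wrist");sd=r.read_camera("side");tp=r.read_camera("top");print(r.get_obs()["time"])
import pickle; pickle.dump((cal,im,tp),open("P7.pkl","wb"))
pp=wproj(cal,[[*q_,9] for q_ in PAD]).round(1); print(pp)
x,y=pp[2].astype(int); y0=max(0,y-130); x0=x-70; print(x0,y0)
cv2.imwrite("pics/p7.png",np.hstack([cv2.resize(im[y0:y0+200,x0:x0+140],(420,600),interpolation=0),np.vstack([cv2.resize(sd[110:260,220:345],(370,444)),cv2.resize(tp[120:200,120:340],(370,156))])]))
```

```text
72.6833
w 24.084138174539742
[-0.6  0.1 -4.4]
81.8333
[[330.9  49.4]
 [331.2  95.8]
 [330.2 143.4]
 [328.1 189.8]]
260 13
```

View pics/p7.png

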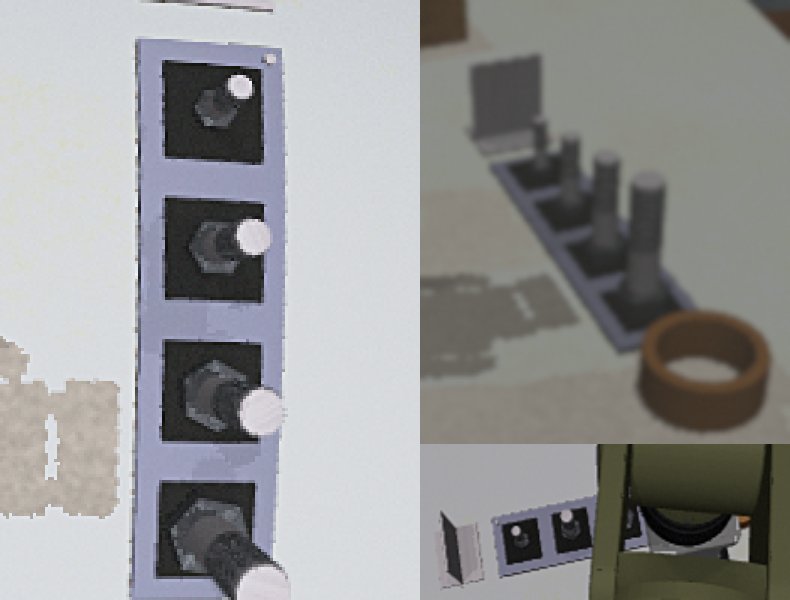

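Run:
```python
from h import *
import pickle
cal,im,tp=pickle.load(open("P7.pkl","rb")); n=np.array([np.cos(A),np.sin(A)])
for k,(x,y,z) in {"M12":(240,87,61.5),"M16":(253.5,237,79),"M20":(261,412,96.5),"M24":(264,591,114)}.items():
    w=unproj(cal,[259.5+x/3,12.5+y/3],z)[0]; d=w[:2]-PAD[B[k][3]]
    print(k,"across",(d@n).round(1),"along",(d@u).round(1))
print([([round(v) for v in d["xyz"]],round(d["confidence"],2)) for d in r.look_for("side","tape_roll")][:2])
```

```text
M12 across -1.4 along 1.3
M16 across -1.2 along -0.1
M20 across -1.4 along 0.4
M24 across -0.8 along -1.5
[([662, -133, 27], 0.7), ([635, 33, 48], 0.31)]
```

All four are upright and within 2 mm of their pad centres. The tape hasn't moved beyond the detector's noise (664,-132 at the start, 662,-133 now), so I'm handing in.

```bash
python3 -c "
from station import r
r.sign_off(); print(r.get_obs()['time'])"
```

```text
the job is handed in; nothing more can be done
the job is handed in; nothing more can be done
```

The four steel bolts stand upright on the pads in size order: M12 next to the bookend, then M16, M20 and M24 at the tape end. I handed the job in at about 82 s of the 96 s limit.

- **Mishap:** while placing M24 I carried it too low and almost certainly knocked over M20, which was already standing. I parked M24, picked M20 up and stood it upright again. It was about 4 mm off-centre, so I re-centred it, then put M24 back with a high carry.
- **Last checks:** the final wrist view put every bolt within about 2 mm of its pad centre, and the wrist and side views show all four upright. In the last top picture the arm hid pads 3 and 4, so that camera could not confirm M20 and M24.
- **Tape and red bolt:** the tape reads (662, -133), against (664, -132) at the start, which is within the detector's error. I did not touch the red look-alike bolt.

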